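Stack a drilled blank on the two-pin jig and bring the magnifier over it

TASK

Take the drilled board out of the dowel rack, where it stands on edge, lay it flat on the free cork mat and let go of it; then take it again by its long edges and thread it over the two pins of the jig until it lies fully home. Next thread the thinner drilled plywood plate over the same pins, fully home on top of the board, and last swing the magnifier arm so that its lens is centred over the stack and stays there. Let go of everything and leave the other things on the bench where they are.

Things in the scene. Friction and masses are not known exactly. Their poses are not given: they have to be found in the camera images.
- board: drilled light wood board, 130 x 50 x 16 mm, 65 g; two 11 mm through holes on its long centre line, 40 mm either side of its middle; same both ways round and over. Origin at its centre: x axis across the thickness, y along the length, z across the width. It starts on its long edge in either rack slot (z up, top edge 60 mm above the bench). Let go leaning over 20 degrees, it falls flat.
- caul: the thinner drilled plate: plywood, 110 mm long, 50 mm wide, 12 mm thick, about 50 g, with two 11 mm through holes 80 mm apart on its long centre line; same both ways round. It lies flat on the bench. Origin at its very centre; x axis across the width, y along the length, z across the thickness (up).
- mat: fixed cork mat, 140 x 150 mm and 2 mm thick, free and flat on the bench between rack and jig: the place to lay the board down. Origin at the middle of its underside, x axis along the 140 mm side, y axis along the 150 mm side.
- rack: fixed dark wood rack, base 140 x 120 x 10 mm (x, y, z), origin at the middle of its underside. Two slots along y, at x = -37.5 and +37.5 mm; each is four upright 8 mm dowels, tops 42 mm above the bench, at y = -42 and +42 mm, 19 mm apart clear, so the middle of a standing board is free for fingers.
- offcut: an undrilled wooden offcut 100 mm long, 42 mm high, 16 mm thick, standing on edge in the rack's other slot; not wanted, leave it standing there. Origin at its centre, x axis across the thickness.
- jig: fixed jig: light wood base 18 mm thick, 110 mm along x, from y = -190 to +85 mm; two upright steel pins at x = 0, y = -40 and +40 mm, 8 mm in diameter, tips 68 mm above the bench, top 7 mm tapered. The magnifier's 16 mm post stands at y = -150 mm, its arm 105 to 127 mm above the bench. Origin under the base, midway between the pins; y along the line of pins, z up.
- seat (a point): the point on the jig's top face, 18 mm above the bench, midway between the two pins; axes as the jig. The stack lies here, with the board's length along y: board centre 8 mm, plywood plate centre 22 mm above this point when home.
- magnifier (a joint): angle of the magnifier arm about its upright post, in rad: 0 when the lens is exactly over the middle between the pins, growing counterclockwise seen from above (towards the jig's -x side, the robot). It starts at 1.2 to 1.9 and can turn from -0.8 to 2.2. Friction holds it where it is left; it takes about 2 N at the knob to move it.
- knob (a point): a point on the magnifier arm's upright round steel knob, 14 mm in diameter, 75 mm from the post's axis towards the lens. The knob stands 40 mm up from the arm's top face; this point is 22 mm above that face, 143 mm above the bench (knob top at 161 mm).
- lens (a point): centre of the magnifier's lens in its dark steel rim, 92 mm outside diameter, 150 mm from the post's axis and 116 mm above the bench.
- chisel: a loose wood-handled chisel, 220 mm long, lying on the bench beyond the jig; leave it. Origin under its middle.
- glue: a closed white bottle, 52 mm in diameter and 150 mm high, standing on the bench; leave it. Origin under its middle.
- pencil_cup: a blue ceramic cup, 72 mm in diameter and 90 mm high, standing on the bench; leave it. Origin under its middle.
- mallet: a wooden mallet with an 110 mm head, lying on the bench at the left; leave it. Origin under its head.
- sanding_block: a cork block 70 x 110 x 30 mm at the left; leave it. Origin under its middle.
- gouge: a loose wood-handled gouge, 220 mm long, lying at the right; leave it. Origin under its middle.
Not all that is in view belongs to the job. What is shaped like the board but pink is not meant. What is shaped like the caul but red is not meant.

How it is judged:
By the outcome, as a careful person would: the job done as asked, in the order asked, and still so for the second after the job is handed in, with the robot touching nothing.
It also fails if it takes over 72 s, if anything falls off the work surface, if the arm or the gripper's body presses on something with over 40 N, if the wrist force passes 120 N, or if a joint passes its speed limit or range.

ROBOT

A 6-joint arm with a two-finger parallel gripper is mounted at the origin on the work surface. World frame = base frame: x ahead of the robot, y to its left, z up, the work surface at z = 0. Lengths are in m, angles in rad, forces in N, time in s.
With the tool pointing down it reaches from about 0.35 to 0.775 m from the base axis. Payload 5.5 kg.
Tool frame: the origin (TCP) lies between the finger pads; the fingertips stand 17 mm ahead of it and the grasp point (between the pads) lies 2 mm behind it; z points along the fingers, x is the direction in which the jaws open and shut, and the axes are right-handed (so a half turn about z gives the same grasp; the last joint's range is limited). The gripper opens to 85 mm and grips with 20 to 120 N. Pads are 22 mm wide; open, the fingers measure 114 mm over their backs; the gripper's body (76 mm by 85 mm) begins 54 mm behind the grasp point. The pads swing forward as they close: fully open they stand 13 mm farther back than shut.
Start: joints at [0.986, 0.313, 0.046, 1.304, 0, 1.431], TCP at [0.247, 0.519, 0.248] pointing down, gripper open.
Joint ranges: [-2.76, 2.76], [-0.86, 1.69], [-1.03, 1.26], [-2.2, 2.34], [-1.47, 1.5], [-3.14, 3.14]. Speed limits (rad/s): [2.57, 2.57, 3.14, 3.14, 3.14, 3.14].

INTERFACE

Orientations are given as a rotation vector (axis times angle).
In Python, from plant import bot, kin, cams, job gives the robot as it stands. Calls block until the motion is done:
- bot.goto(position, orientation): joint-space move of the TCP to a pose.
- bot.line_to(position, feed=0.15, rot=None, max_force=None): straight line of the TCP; rot=None keeps the orientation; feed is the mean speed in m/s. With max_force (N) it stops when the force on the tool has changed by that much, and returns True; else False.
- bot.move_joints(angles): joint-space move.
- bot.move_gripper(opening): finger opening in m; the grip force is fixed at half the most; returns when the fingers have stopped.
- bot.hold(seconds).
- kin.inverse_kinematics(position, orientation): joint angles nearest the present ones, or None.
- cams.camera(name): name is "side" or "top" or "wrist"; returns a dict with "color" (400x640x3 uint8, red, green, blue), "range_z" (400x640 float32, m along the optical axis (not along the pixel's ray), 0 where there is no reading), "camera_matrix" (3x3 intrinsics, pixels), "k1" (the pictures are not rectified: a ray, as slopes to the right and down, at radius r is drawn at 1 + k1 r^2 times it, then the intrinsics apply), "xyz" and "attitude" of the camera in the world; the wrist camera has in their place "mount" (4x4, takes a point from camera to tool coordinates, whose origin is the TCP and whose axes are the tool frame's). Camera axes: x right, y up, looking along -z (the intrinsics and any distortion apply to the point x, -y, -z); pixel columns grow to the right and rows downward; lengths in m; the calibration is good to about 2 mm. A picture is of the moment at which its call begins: read the wrist's pose just before it.
A pose or a line that the arm cannot do raises bot.IKError and nothing moves.
- job.sign_off(): hands the job in, once; it reports no verdict.
Readings, each from a call of its own:
- bot.current_time_s(): time.
- bot.current_joint_positions(): joint angles.
- bot.current_qvel(): joint speeds.
- bot.current_joint_torque(): joint torques, N m.
- bot.current_tool_pos(): TCP position.
- bot.current_orientation(): TCP orientation.
- bot.current_ft_force(): force on the tool from outside, world axes, zero at the start.
- bot.current_moment(): the same for the moment, N m.
- bot.current_opening(): finger opening in m.
Only numpy, scipy, OpenCV 4.12 (cv2) and the standard library are available. Lean on these libraries where they do the work, as an engineer would, in place of code of your own. Each camera call takes 0.05 s, during which the arm holds its last target. There are 200 camera calls.

## Working session

There is one attempt and no reset: what is moved stays moved. The work goes in short steps, each a Python script; the robot and the scene stay as the last script left them, time stands still between calls to the robot, and variables do not carry over. Pictures are saved under pics/ and viewed, about 8 in all and at most 12, crops included, and the job is handed in when it is done.

```bash
ls; mkdir -p pics; cat > h.py <<'E'
import numpy as np, cv2
from scipy.spatial.transform import Rotation as R
from plant import bot, kin, cams, job
def pose(c, name):
    """4x4 camera->world"""
    T=np.eye(4)
    if name=='wrist':
        T[:3,:3]=R.from_rotvec(bot.current_orientation()).as_matrix(); T[:3,3]=bot.current_tool_pos()
        return T@np.array(c['mount'])
    a=np.array(c['attitude']); T[:3,:3]=a if a.shape==(3,3) else R.from_rotvec(a).as_matrix(); T[:3,3]=c['xyz']
    return T
def cloud(c,T):
    """world xyz for every pixel"""
    K=np.array(c['camera_matrix']); d=c['range_z']; h,w=d.shape
    u,v=np.meshgrid(np.arange(w),np.arange(h))
    p=cv2.undistortPoints(np.stack([u,v],-1).reshape(-1,1,2).astype(float),K,np.array([c['k1'],0,0,0.])).reshape(h,w,2)
    P=np.stack([p[...,0]*d,-p[...,1]*d,-d],-1)
    W=P@T[:3,:3].T+T[:3,3]; W[d==0]=np.nan
    return W
def snap(name,fn=None):
    T0=pose({'mount':np.eye(4)},'wrist') if name=='wrist' else None
    c=cams.camera(name)
    T=T0@np.array(c['mount']) if name=='wrist' else pose(c,name)
    W=cloud(c,T)
    if fn: cv2.imwrite(f'pics/{fn}.png',c['color'][...,::-1]); np.savez(f'pics/{fn}.npz',W=W,T=T,color=c['color'],K=c['camera_matrix'],k1=c['k1'])
    return c,T,W
def down(yaw): # tool z down, tool x (jaw dir) at yaw from world x
    return R.from_matrix(np.array([[np.cos(yaw),np.sin(yaw),0],[np.sin(yaw),-np.cos(yaw),0],[0,0,-1]])).as_rotvec()
E
python3 - <<'E'
from h import *
for n in('top','side'):
    c,T,W=snap(n,n+'0'); print(n,c['attitude'],c['xyz'],np.round(T,3).tolist(),c['k1'],c['camera_matrix'])
print(bot.current_orientation(),bot.current_time_s(),bot.current_opening())
E
```

```text
pics
top [ 0.17186238 -0.17317133 -1.62486734] [0.27513939 0.03193402 1.30230438] [[-0.06, 0.975, -0.216, 0.275], [-0.998, -0.06, 0.007, 0.032], [-0.006, 0.216, 0.976, 1.302], [0.0, 0.0, 0.0, 1.0]] -0.020173256700676705 [[377.2561989    0.         319.38695611]
 [  0.         377.2561989  201.47091296]
 [  0.           0.           1.        ]]
side [ 0.2578753  -1.12232078 -2.47650443] [-0.01122984  1.12235951  1.18077936] [[-0.9, 0.287, -0.328, -0.011], [-0.436, -0.593, 0.677, 1.122], [-0.0, 0.752, 0.659, 1.181], [0.0, 0.0, 0.0, 1.0]] 0.034686995526574955 [[464.10803299   0.         316.74632634]
 [  0.         464.10803299 199.7357697 ]
 [  0.           0.           1.        ]]
[ 2.65616836e+00  1.67643294e+00 -2.29250736e-03] 0.1 0.08528093020281033
```

View pics/top0.png

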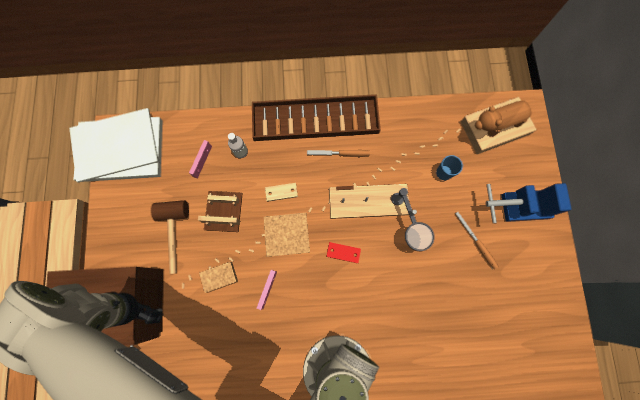

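View pics/side0.png

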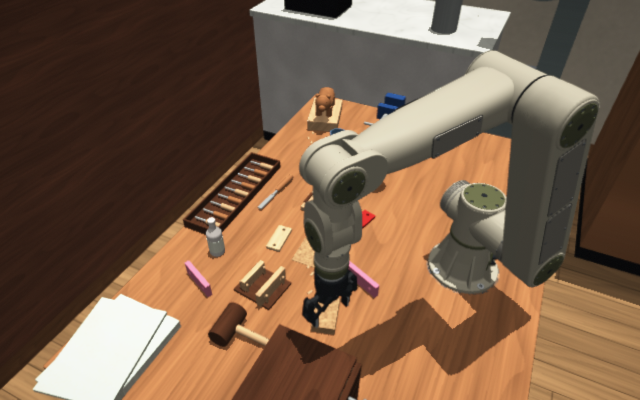

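The top view shows the rack at (222,210), with a longer bar in the near slot at (217,218) and a shorter one at (222,197). It also shows the light caul at (281,192), the mat at (287,235), the jig pins at about (342,200) and (366,199), the post at (400,197) and the lens at (419,236). The red plate and the pink bars are decoys. The side view is mostly blocked by the arm. Next I'll get coarse positions, then wrist views.

```bash
python3 - <<'E'
from h import *
W=np.load('pics/top0.npz')['W']
for n,(u,v) in dict(bar_near=(217,218),nearL=(202,218),nearR=(234,220),bar_far=(222,197),caul=(281,193),mat=(287,235),pin=(342,200),pin2=(366,199),post=(398,197),lens=(419,236),jigL=(333,208),jigR=(405,205)).items():
    print(n,np.round(np.nanmedian(W[v-1:v+2,u-1:u+2].reshape(-1,3),0),3))
c=cams.camera('wrist'); print(np.round(c['mount'],3).tolist(),c['camera_matrix'],c['k1'])
W0=bot.current_time_s()
q=kin.inverse_kinematics([0.50,0.27,0.33],down(0.05)); print(q)
E
```

```text
bar_near [0.514 0.368 0.061]
nearL [0.517 0.418 0.062]
nearR [0.504 0.311 0.061]
bar_far [0.588 0.353 0.054]
caul [0.6   0.156 0.012]
mat [0.451 0.141 0.003]
pin [ 0.552 -0.055  0.045]
pin2 [ 0.551 -0.137  0.044]
post [ 0.548 -0.242  0.064]
lens [ 0.406 -0.282  0.12 ]
jigL [ 0.533 -0.024  0.018]
jigR [ 0.525 -0.271  0.02 ]
[[1.0, 0.001, -0.0, 0.0], [0.0, -0.945, -0.327, -0.084], [-0.0, 0.327, -0.945, -0.126], [0.0, 0.0, 0.0, 1.0]] [[358.23513757   0.         311.49230205]
 [  0.         358.23513757 199.53826413]
 [  0.           0.           1.        ]] -0.08125273107342508
[ 3.53879134e-01  2.93560065e-01  2.17157877e-01  1.49439414e+00
 -4.44089210e-16  1.87467546e+00]
```

```bash
python3 - <<'E'
from h import *
t=bot.current_time_s()
bot.goto([0.52,0.33,0.28],down(0.0)); bot.hold(0.3); snap('wrist','w1'); print(bot.current_time_s()-t)
bot.goto([0.52,-0.04,0.28],down(0.0)); bot.hold(0.3); snap('wrist','w2'); print(bot.current_time_s()-t)
a=cv2.imread('pics/w1.png');b=cv2.imread('pics/w2.png')
E
```

```text
1.6083
3.3417
```

View pics/w1.png

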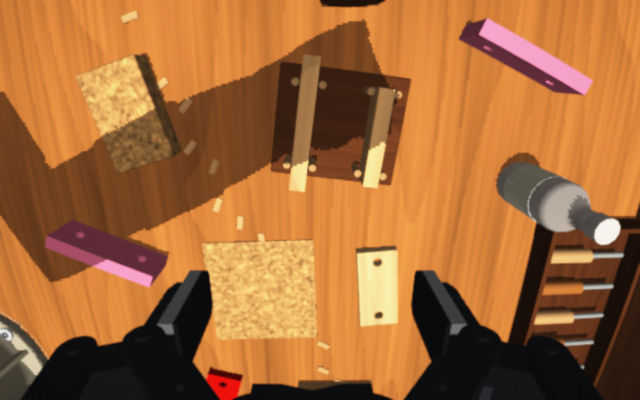

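View pics/w2.png

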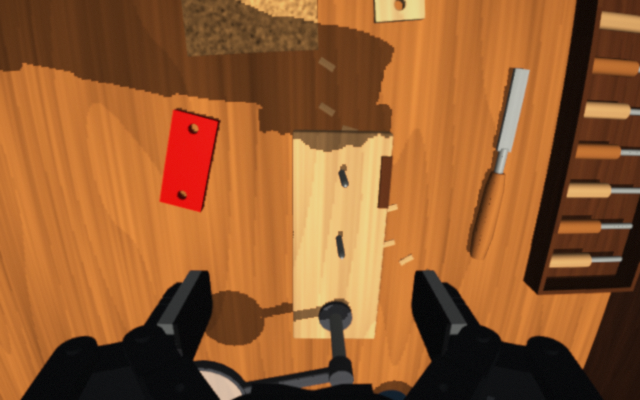

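w1 shows the board, which is the long bar on the left of the rack from (311,57) to (298,190). The offcut is at (378,137), the caul spans (358,248)–(397,325) with holes at (377,262) and (378,314), and the mat is at (260,290). w2 shows the jig base from (293,131) to (376,338), with pin feet and tips around (343,175) and (340,245), and the arm turned towards the robot.

```bash
python3 - <<'E'
from h import *
def rect(W,zl,zh,box,name,mask=None):
    x0,x1,y0,y1=box
    m=(W[...,2]>zl)&(W[...,2]<zh)&(W[...,0]>x0)&(W[...,0]<x1)&(W[...,1]>y0)&(W[...,1]<y1)
    if mask is not None: m&=mask
    n,l,s,_=cv2.connectedComponentsWithStats(m.astype(np.uint8)); m=l==1+np.argmax(s[1:,4])
    P=W[m]; c,sz,a=cv2.minAreaRect(P[:,:2].astype(np.float32)*1000)
    lng=a if sz[0]>sz[1] else a+90
    print(name,len(P),'c',np.round(c,1),'size',np.round(sz,1),'long-axis angle',round((lng+180)%180,1),'z',np.round(np.median(P[:,2])*1000,1),'mean',np.round(P.mean(0)*1000,1))
f=np.load('pics/w1.npz');W1=f['W'];C1=f['color'].astype(int); f=np.load('pics/w2.npz');W2=f['W'];C2=f['color'].astype(int); Wt=np.load('pics/top0.npz')['W']
rect(W1,.056,.07,(.45,.56,.25,.5),'board')
rect(W1,.047,.056,(.55,.65,.25,.5),'offcut')
rect(W1,.006,.02,(.55,.67,.08,.23),'caul')
rect(W1,.005,.015,(.45,.65,.25,.5),'rackbase')
rect(W1,.001,.006,(.36,.54,.05,.24),'mat',(C1[...,0]-C1[...,2]<120)&(C1[...,0]>150))
rect(W2,.013,.024,(.45,.65,-.35,.03),'jig')
for y in((-.08,-.03),(-.17,-.11)):
  for W in(W2,Wt):
    m=(W[...,2]>.028)&(W[...,2]<.075)&(W[...,0]>.5)&(W[...,0]<.6)&(W[...,1]>y[0])&(W[...,1]<y[1])
    P=W[m]*1000; print('pin',len(P),np.round(np.median(P,0),1),np.round(P.min(0)),np.round(P.max(0)))
rect(Wt,.1,.132,(.3,.65,-.5,-.1),'arm+lens')
m=(Wt[...,2]>.105)&(Wt[...,2]<.128)&(Wt[...,0]>.3)&(Wt[...,0]<.65)&(Wt[...,1]>-.5)&(Wt[...,1]<-.1)
P=Wt[m]*1000; lens=P[P[:,0]<470]; print('lens',lens.min(0),lens.max(0))
m=(Wt[...,2]>.136)&(Wt[...,2]<.17)&(Wt[...,0]>.3)&(Wt[...,0]<.65)&(Wt[...,1]>-.5)&(Wt[...,1]<-.1);print('knob',np.round(Wt[m]*1000))
# hi-res jig crop
b=cv2.imread('pics/w2.png')[120:345,270:420]; c=cv2.imread('pics/w1.png')[235:340,340:420]
b=cv2.resize(b,None,fx=2.6,fy=2.6,interpolation=3); c=cv2.resize(c,None,fx=4.5,fy=4.5,interpolation=3)
o=np.zeros((600,760,3),np.uint8); o[:b.shape[0],:b.shape[1]]=b; o[:c.shape[0],395:395+c.shape[1]]=c
cv2.imwrite('pics/crop1.png',o)
E
```

```text
board 2293 c [511.8 370. ] size [130.1  16.2] long-axis angle 83.2 z 60.3 mean [512.3 373.6  60.3]
offcut 1673 c [585.6 356.3] size [100.   16.9] long-axis angle 83.5 z 52.2 mean [585.5 358.3  52.1]
caul 2849 c [604.8 157. ] size [ 50.8 111.9] long-axis angle 95.0 z 12.1 mean [604.4 160.7  12. ]
rackbase 7163 c [569.5 360.9] size [119.8  99.3] long-axis angle 83.5 z 10.3 mean [562.9 366.8  10.3]
mat 25 c [457.1 226.3] size [8.7 5. ] long-axis angle 87.9 z 1.8 mean [456.9 226.8   2. ]
jig 17829 c [ 552.5 -148.8] size [275.2 110.6] long-axis angle 89.2 z 18.2 mean [ 552.4 -126.8   18.3]
pin 113 [552.8 -54.1  58.2] [550. -60.  28.] [557. -53.  68.]
pin 12 [552.3 -57.8  56.9] [550. -63.  28.] [600. -54.  70.]
pin 134 [ 552.  -133.9   52.3] [ 549. -139.   28.] [ 556. -132.   68.]
pin 10 [ 551.1 -136.7   58.8] [ 549. -142.   30.] [ 556. -134.   73.]
arm+lens 862 c [ 461.7 -283.1] size [203.8  91.5] long-axis angle 1.2 z 120.7 mean [ 428.5 -278.1  120.9]
lens [ 359.61194631 -330.09156508  109.86709794] [ 468.63061613 -238.50704628  127.16702595]
knob [[ 482. -262.  165.]
 [ 482. -266.  163.]
 [ 482. -268.  164.]
 [ 480. -259.  162.]
 [ 480. -263.  160.]
 [ 479. -264.  167.]
 [ 479. -269.  161.]
 [ 479. -272.  161.]
 [ 480. -260.  147.]
 [ 477. -260.  160.]
 [ 477. -262.  162.]
 [ 476. -265.  164.]
 [ 476. -268.  163.]
 [ 476. -271.  162.]
 [ 478. -259.  136.]
 [ 476. -259.  149.]
 [ 475. -261.  153.]
 [ 474. -263.  159.]
 [ 473. -265.  162.]
 [ 473. -267.  164.]
 [ 475. -261.  139.]
 [ 473. -262.  150.]
 [ 472. -264.  151.]
 [ 473. -268.  147.]]
```

View pics/crop1.png

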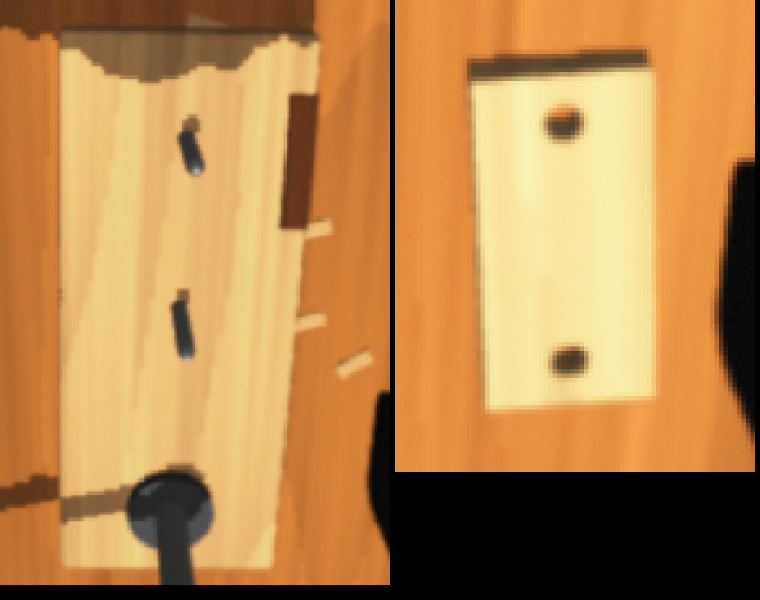

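The crop shows pin 1 from foot (190,123) to tip (197,172) and pin 2 from foot (182,295) to tip (187,353), in crop pixels. The caul's holes are clearly visible. Next: measure the mat corners, grasp the board and lift it.

```bash
cat >> h.py <<'E'
def ray(K,k1,T,u,v,z):
    p=cv2.undistortPoints(np.array([[[float(u),float(v)]]]),np.array(K),np.array([float(k1),0,0,0]))[0,0]
    d=T[:3,:3]@np.array([p[0],-p[1],-1]); o=T[:3,3]
    return o+d*(z-o[2])/d[2]
E
python3 - <<'E'
from h import *
f=np.load('pics/w1.npz'); print('mat',[np.round(ray(f['K'],f['k1'],f['T'],u,v,.002)*1000,1)[:2].tolist() for u,v in((204,242),(313,240),(317,337),(212,339))])
g=np.load('pics/w2.npz'); print('tips',[np.round(ray(g['K'],g['k1'],g['T'],u,v,.068)*1000,1)[:2].tolist() for u,v in((345.5,185.4),(341.7,255))])
yaw=np.deg2rad(-6.6)
bot.move_gripper(0.05)
bot.goto([.512,.370,.13],down(yaw)); bot.line_to([.512,.370,.046],feed=.1,max_force=15)
bot.move_gripper(0.0); print(bot.current_opening(),bot.current_tool_pos())
bot.line_to([.512,.370,.17],feed=.15); print(bot.current_opening(),bot.current_ft_force(),bot.current_time_s())
# tilted tool preview
for tilt in(30,40,50):
    Rt=R.from_rotvec([0,np.deg2rad(-tilt),0])*R.from_rotvec(down(-.014)); z=Rt.as_matrix()[:,2]
    print(tilt,z,kin.inverse_kinematics([.47,.141,.08],Rt.as_rotvec()))
E
```

```text
mat [[384.7, 219.0], [521.6, 222.4], [527.6, 72.6], [379.6, 67.2]]
tips [[553.9, -56.8], [552.4, -133.6]]
0.01524996673024643 [0.51255925 0.37034753 0.04684278]
0.015021300184265951 [-0.16880885 -0.60956347 -1.97888834] 7.9083
30 [ 5.00000000e-01 -1.22731686e-16 -8.66025404e-01] [ 1.79795162e-01 -1.30890703e-03 -9.63776430e-01  9.17381723e-02
 -8.95335932e-02  1.74092227e+00]
40 [ 6.42787610e-01 -1.22298005e-16 -7.66044443e-01] None
50 [ 7.66044443e-01 -1.23165367e-16 -6.42787610e-01] None
```

```bash
python3 - <<'E'
from h import *
for phi in(40,35,30,25):
    p=np.deg2rad(phi)
    rv=(R.from_rotvec([0,p,0])*R.from_rotvec(down(-.014)))
    pos=np.array([.429+.0368*np.sin(p)-.008*np.cos(p),.145,.0368*np.cos(p)+.008*np.sin(p)+.0025])
    back=-rv.as_matrix()[:,2]
    ok=all(kin.inverse_kinematics(pos+d,rv.as_rotvec()) is not None for d in(0*back,back*.08,np.array([0,0,.12])))
    print(phi,pos,back,ok)
    if ok: break
rv=rv.as_rotvec()
bot.goto(pos+[0,0,.1],rv); bot.line_to(pos+[0,0,.015],feed=.15)
print(bot.line_to(pos,feed=.04,max_force=6),bot.current_tool_pos(),bot.current_opening())
bot.move_gripper(.036)
bot.line_to(pos+back*.09,feed=.12)
bot.goto([.46,.21,.26],down(0)); bot.hold(.3); c,T,W=snap('wrist','w3'); print(bot.current_time_s())
E
```

```text
40 [0.44652623 0.145      0.03583274] [6.42787610e-01 1.23165367e-16 7.66044443e-01] True
False [0.44649851 0.14493286 0.0357502 ] 0.015218217940148887
12.5
```

View pics/w3.png

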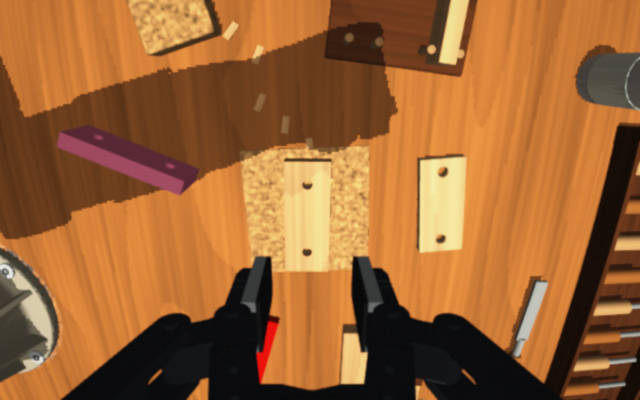

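w3 shows the board lying flat on the mat, centred near (307,214), with holes at (307,185) and (307,252). I'll grip it by its long edges to centre it and let go. Then I'll measure it and the jig from the same relative viewpoint, so the camera bias cancels.

```bash
cat >> h.py <<'E'
def rect(W,zl,zh,box):
    x0,x1,y0,y1=box
    m=(W[...,2]>zl)&(W[...,2]<zh)&(W[...,0]>x0)&(W[...,0]<x1)&(W[...,1]>y0)&(W[...,1]<y1)
    n,l,s,_=cv2.connectedComponentsWithStats(m.astype(np.uint8)); m=l==1+np.argmax(s[1:,4])
    P=W[m]; c,sz,a=cv2.minAreaRect(P[:,:2].astype(np.float32)*1000)
    lng=(a if sz[0]>sz[1] else a+90)%180
    print('rect c',np.round(c,1),'size',np.round(sz,1),'ang',round(lng,2),'z',np.round(np.median(P[:,2])*1000,1))
    return np.array(c)/1000,np.deg2rad(lng-90)
E
python3 - <<'E'
from h import *
W=np.load('pics/w3.npz')['W']
c,a=rect(W,.012,.024,(.39,.53,.06,.23))
bot.move_gripper(.07)
bot.goto([c[0],c[1],.10],down(a)); print('hit',bot.line_to([c[0],c[1],.021],feed=.08,max_force=8))
bot.move_gripper(0.0); p=bot.current_tool_pos(); print('grip',p,bot.current_opening())
bot.move_gripper(.075); bot.line_to([c[0],c[1],.1],feed=.2)
off=np.array([0,.08])
bot.goto([c[0],c[1]+off[1],.24],down(a)); bot.hold(.3); _,_,W=snap('wrist','w4'); c4,a4=rect(W,.012,.024,(.39,.53,.06,.23)); print('grip yaw',np.rad2deg(a),'meas-TCP',(c4-p[:2])*1000)
s=np.array([.5531,-.096])
bot.goto([s[0],s[1]+off[1],.24],down(-.014)); bot.hold(.3); _,_,W=snap('wrist','w5'); rect(W,.013,.024,(.45,.65,-.35,.03)); print(bot.current_time_s())
b=cv2.imread('pics/w5.png')[40:340,180:460]; cv2.imwrite('pics/w5c.png',cv2.resize(b,None,fx=2,fy=2,interpolation=3))
E
```

```text
rect c [454.5 144.3] size [131.3  50.1] ang 89.37 z 18.2
hit False
grip [0.4550865  0.14440903 0.02190328] 0.04816909766036685
rect c [455.3 143.7] size [132.7  50.2] ang 89.31 z 18.2
grip yaw -0.6316604614257812 meas-TCP [ 0.25105832 -0.70752307]
rect c [ 552.2 -149. ] size [275.7 111. ] ang 89.05 z 18.2
18.4333
```

View pics/w5c.png

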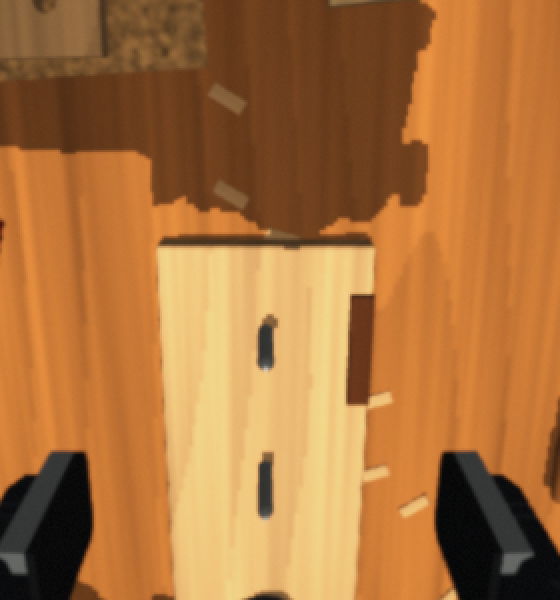

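w5's crop shows the pin tips at about (265,366) and (265,514), which are (312.5,223) and (312.5,297) in the full picture.

```bash
python3 - <<'E'
from h import *
g=np.load('pics/w5.npz'); W=g['W']
print('tips',[np.round(ray(g['K'],g['k1'],g['T'],u,v,.068)*1000,1)[:2].tolist() for u,v in((312.5,222.5),(312.5,296.5))])
for y in((-.08,-.03),(-.17,-.11)):
    m=(W[...,2]>.022)&(W[...,2]<.075)&(abs(W[...,0]-.553)<.03)&(W[...,1]>y[0])&(W[...,1]<y[1])
    P=W[m]*1000; print(len(P),[(z,np.round(P[abs(P[:,2]-z)<5].mean(0)[:2],1)) for z in(30,40,50,60,66)])
f=np.load('pics/w4.npz')
for f,cx,cy,z in((f,.4553,.1437,.018),(np.load('pics/w1.npz'),.6048,.157,.012)):
  im=f['color'].astype(int).sum(2);Wf=f['W']
  for s in(1,-1):
    m=(abs(Wf[...,0]-cx)<.015)&(abs(Wf[...,1]-cy-s*.04)<.013)&(im<350)
    v,u=np.nonzero(m); print('hole',len(u),np.round(ray(f['K'],f['k1'],f['T'],u.mean(),v.mean(),z)*1000,1)[:2],u.min(),u.max(),v.min(),v.max())
E
```

```text
tips [[553.7, -55.3], [552.8, -133.8]]
167 [(30, array([553.8, -53.6])), (40, array([553.7, -53.5])), (50, array([553.9, -53.5])), (60, array([553.6, -54.3])), (66, array([553.6, -55.4]))]
191 [(30, array([ 552.3, -133.7])), (40, array([ 552.5, -133.9])), (50, array([ 552.8, -134.2])), (60, array([ 552.7, -134.4])), (66, array([ 552.6, -135. ]))]
hole 58 [455.7 183.4] 309 318 201 207
hole 54 [454.9 104. ] 310 318 268 275
hole 31 [601.6 196.3] 374 380 260 265
hole 33 [608.4 117.5] 375 381 312 317
```

```bash
cat >> h.py <<'E'
def thread(x,y,yaw,ztop,zhome,F=10):
    """lower held plate over the pins; on an early stop back off and try small shifts"""
    rv=down(yaw)
    for dx,dy in [(0,0),(0,.0012),(0,-.0012),(.0012,0),(-.0012,0),(0,.0024),(0,-.0024)]:
        bot.line_to([x+dx,y+dy,ztop],feed=.1,rot=rv)
        hit=bot.line_to([x+dx,y+dy,zhome],feed=.05,max_force=F)
        p=bot.current_tool_pos(); print('try',dx,dy,hit,np.round(p,4),np.round(bot.current_ft_force(),1),np.round(bot.current_moment(),2))
        if p[2]<zhome+.004: return True
        if p[2]<ztop-.03: return False
    return False
E
python3 - <<'E'
from h import *
yaw=-.0148
bot.move_gripper(.07)
bot.goto([.455,.1444,.10],down(-.011)); bot.line_to([.455,.1444,.021],feed=.1,max_force=8)
bot.move_gripper(0.); p=bot.current_tool_pos(); print(p,bot.current_opening())
bot.line_to([.455,.1444,.12],feed=.2)
bot.goto([.5529,-.0962,.12],down(yaw))
print(thread(.5529,-.0962,yaw,.096,.0372,F=12),bot.current_opening(),bot.current_time_s())
E
```

```text
[0.45584036 0.14450045 0.02207441] 0.048359507397750995
try 0 0 True [ 0.5525 -0.0961  0.0381] [-0.1  0.1  4.5] [-0.    0.03  0.05]
True 0.0483411948304543 24.0
```

```bash
python3 - <<'E'
from h import *
bot.move_gripper(.075); p=bot.current_tool_pos(); bot.line_to([p[0],p[1],.13],feed=.2)
bot.goto([.553,-.016,.24],down(-.0148)); bot.hold(.2); _,_,W=snap('wrist','w6'); rect(W,.028,.040,(.5,.61,-.2,.01))
a=np.deg2rad(5.0)
bot.goto([.605-.08*np.sin(a),.157+.08*np.cos(a),.24],down(a)); bot.hold(.2); _,_,W=snap('wrist','w7'); c,a=rect(W,.007,.018,(.55,.67,.08,.24))
x,y=c+[-.0002,.0006]
bot.goto([x,y,.10],down(a)); print(bot.line_to([x,y,.0185],feed=.08,max_force=8))
bot.move_gripper(0.); p=bot.current_tool_pos(); print(p,bot.current_opening())
bot.line_to([x,y,.13],feed=.2)
print(bot.current_opening(),bot.current_time_s())
zh=p[2]+.034
bot.goto([.5529,-.0962,.13],down(-.0148))
print(thread(.5529,-.0962,-.0148,p[2]+.075,zh-.0008,F=12),zh,bot.current_opening(),bot.current_time_s())
E
```

```text
rect c [552.6 -96.3] size [131.2  50.2] ang 89.15 z 34.2
rect c [605.  157.3] size [ 50.1 110.8] ang 95.1 z 12.2
False
[0.6057003  0.15797649 0.01963312] 0.048148153007908895
0.04812324830286276 30.025
try 0 0 True [ 0.5522 -0.096   0.0536] [-0.7 -0.   5.1] [-0.    0.05 -0.01]
True 0.05363311883390248 0.04774451679163932 32.325
```

```bash
python3 - <<'E'
from h import *
bot.move_gripper(.075); p=bot.current_tool_pos(); bot.line_to([p[0],p[1],.15],feed=.2)
d=-.0148; S=np.array([.5529,-.0967]); P=S-.15*np.array([-np.sin(d),np.cos(d)])
def pt(th,z): return [P[0]-.075*np.sin(th+d),P[1]+.075*np.cos(th+d),z]
th0=1.83
ths=np.linspace(th0,0,8)
assert all(kin.inverse_kinematics(pt(t,.15),down(t+d)) is not None for t in ths)
bot.goto([.50,-.15,.25],down(.9)); 
bot.goto(pt(th0,.22),down(th0+d)); bot.move_gripper(.045)
print(pt(th0,.15),bot.line_to(pt(th0,.148),feed=.1,max_force=8)); bot.move_gripper(.017); print(bot.current_opening(),bot.current_ft_force())
for t in ths[1:]: bot.line_to(pt(t,.148),feed=.07,rot=down(t+d)); print(np.round(bot.current_ft_force(),1))
bot.move_gripper(0.); print('knob',bot.current_opening(),bot.current_tool_pos(),pt(0,.148))
bot.move_gripper(.045); bot.line_to(pt(0,.25),feed=.2)
bot.goto([.45,.05,.30],down(0)); bot.hold(.3); _,_,W=snap('top','top1'); print(bot.current_time_s())
m=(abs(W[...,2]-.118)<.014)&(abs(W[...,0]-.55)<.1)&(abs(W[...,1]+.096)<.08); 
C,r=cv2.minEnclosingCircle(W[m][:,:2].astype(np.float32)*1000);print('lens',C,r,W[m][:,1].max(),np.nanmin(W[m][:,0]),np.nanmax(W[m][:,0]))
b=cv2.imread('pics/top1.png')[130:290,180:460]; cv2.imwrite('pics/top1c.png',cv2.resize(b,None,fx=2.8,fy=2.8,interpolation=3))
E
```

```text
[np.float64(0.47790894639591314), np.float64(-0.26483190451091737), 0.15] False
0.01714501424733447 [-0.00828051 -0.37630187  0.41833125]
[ 0.1 -0.8 -0.5]
[ 0.3 -0.5  0. ]
[-0.1 -0.4 -0.4]
[-0.4 -0.1 -1.2]
[-1.  -0.1 -0.3]
[-0.1  0.1  0.4]
[ 0.3 -0.1 -0.6]
knob 0.012203449638545007 [ 0.55139376 -0.17178514  0.14812598] [np.float64(0.5517900405219561), np.float64(-0.17169178614993175), 0.148]
42.675
lens (550.4210815429688, -114.61051940917969) 61.59135818481445 -0.053252035236926405 0.5073041751120585 0.597826207984155
```

View pics/top1c.png

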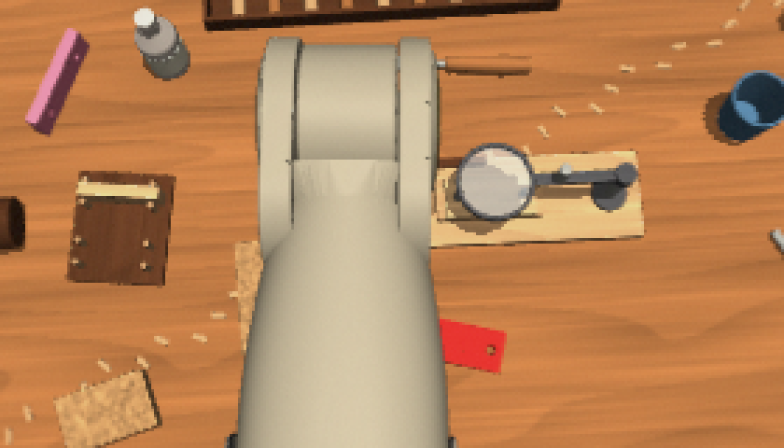

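The crop shows the lens at (495,182), over the stack, with the knob inboard of the post. The offcut is still standing in the rack. One last check of the stack height, then I'll hand in.

```bash
python3 - <<'E'
from h import *
bot.goto([.46,.10,.30],down(0)); bot.hold(.3)
for n in('wrist','side'):
    _,_,W=snap(n,n+'9')
    m=(W[...,2]>.039)&(W[...,2]<.054)&(abs(W[...,0]-.553)<.04)&(abs(W[...,1]+.096)<.07)
    P=W[m]*1000; print(n,len(P),P.size and (np.round(np.percentile(P,[5,50,95],axis=0),1).tolist()))
    for q in(-.05,-.13,-.15):
        k=m&(abs(W[...,1]-q)<.012); print(q,k.sum(),np.round(np.median(W[k][:,2])*1000,1) if k.any() else None)
job.sign_off(); print(bot.current_time_s())
E
```

```text
wrist 176 [[526.4, -116.9, 39.9], [571.9, -49.4, 45.5], [577.4, -41.3, 47.2]]
-0.05 132 45.5
-0.13 6 42.8
-0.15 0 None
side 249 [[527.4, -139.9, 41.5], [547.6, -88.7, 47.0], [575.4, -41.4, 51.1]]
-0.05 60 46.9
-0.13 41 46.7
-0.15 16 46.0
the job is handed in; nothing more can be done
the job is handed in; nothing more can be done
```

The job is handed in, at about 43–44 s of the 72 s allowed.

- **Board:** I took it from the rack, tilted it 40° and let it fall flat on the mat. I then took it by its long edges and threaded it onto the pins at the first try. Its top measured 34.2 mm against 34 mm nominal, and its centre lay within about 1 mm of the seat.
- **Plywood plate:** I threaded it on top, also at the first try. After release its top measured about 46–47 mm at both ends from the side camera, against 46 mm nominal. The wrist view was mostly hidden by the lens: it gave 45.5 mm at the near end, and its 6 points at the far end (42.8 mm) are too few to count.
- **Magnifier:** I swung it by its knob until the lens was over the stack. The top camera put the lens within about 0.4 mm of the seat across the jig and about 2 mm along it. A circle fitted to the lens came out larger and off-centre because it also took in the magnifier's arm, so I used the rim edges instead.

Everything is released and the gripper stands clear. The offcut was still standing in the rack, and nothing else seen in the last picture had moved. The arm blocked part of that view, so I could not check every item.

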